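# Release a tin from the sprung dispenser and trap it on the lip

## Robot

A 6-joint arm with a two-finger parallel gripper is mounted at the origin on a cart in front of the work surface, level with it; the furniture and walls round the work are solid. World frame = base frame: x ahead of the robot, y to its left, z up, the work surface at z = 0. Lengths are in mm, angles in degrees, forces in N, time in s.
With the tool pointing down it reaches from about 300 to 850 mm from the base axis. Payload 4.2 kg.
Tool frame: the origin (TCP) lies midway between the tips of the shut fingers; the grasp point (between the pads) lies 19 mm behind it (env.grasp_offset is the distance from the TCP to the grasp point, in mm); z points along the fingers, y is the line along which they close (so a half turn about z gives the same grasp; the last joint's range is limited). The gripper opens to 91 mm and grips with 3 to 60 N. Pads are 32 mm wide; open, the fingers measure 118 mm over their backs; the gripper's body (76 mm by 178 mm) begins 60 mm behind the grasp point.
Start: joints at [67.265, 18.312, 89.639, -0, 72.044, -1.146], TCP at [211.574, 534.68, 180.976] pointing down, gripper open.
Joint ranges: [-177.97, 177.97], [-48.28, 115.42], [12.27, 149.76], [-77.06, 257.06], [2.81, 150.46], [-146.56, 146.56]. Speed limits (degrees/s): [147.25, 147.25, 180, 180, 180, 180].

## Interface

Orientations are given as [roll, pitch, yaw] about the fixed x, y, z axes, in that order (R = Rz(yaw) Ry(pitch) Rx(roll)).
In Python, from workcell import env, optics gives the robot as it stands. The module is installed in compiled form; this text tells all that it offers.
- The arm moves only by the tool send_rows, never from a script. Its argument "targets" is a list that holds one entry, the list of rows, each a list of 7 numbers: the turn, a rotation vector about the world's x, y, z scaled (see below), then the shift along the world's x, y, z scaled (see below), then the closure, from -1 (fully open) to 1 (shut). In form: [[[rx, ry, rz, x, y, z, gripper], ...]]. A call has 1 to 12 rows; each row shifts and turns the commanded pose from where the row before left it; what a row does not reach is not made up. The controller multiplies each number of a shift by 0.2 m and each number of a turn by pi/2 rad. A row lasts 1/10 s, in which the tool goes at most 50 mm and 8.59 degrees, less where a joint would pass 70% of its speed; a pose out of reach is approached as far as the arm can. A call with a number of a shift or a turn outside -1 to 1 is refused whole. A call with a gripper value outside its range is refused whole. The fingers move at their own pace and stop on an object; "grip_force" is the grip in N (left out, the last holds). Time passes only in rows, so rows that do not move let the fingers close. It gives the time, the measured TCP pose, the force, the opening and the grip force at its end, in the units of the state.
- env.state(): the state, without advancing time (a new reading comes with each control period).
- optics.grab_frame(name): name is "scene" or "top"; returns (picture, depth): 384x512x3 uint8, red, green, blue; 384x512 float32, mm along the optical axis (not along the pixel's ray), 0 where there is no reading.
- optics.camera_info(name): a dict with "camera_matrix" (3x3 intrinsics, pixels), "R" (3x3) and "t" (3): a world point X has camera coordinates R X + t. Camera axes: x right, y down, z forward; pixel columns grow to the right and rows downward; lengths in mm; the calibration is good to about 2 mm. A picture is of the moment at which its call begins. camera_info takes no time and is no camera call.
- env.job_done(): hands the job in; it is judged then, once.
Trained networks look in the newest picture that a camera, given by its name, has taken for a name from the list of things; names that differ only in an ending like _2 or _b are one class to them, and where a whole thing is asked for, a point or a joint stands for the part that bears it (a point fixed in the world has none). Each returns a list of dicts, best first, with "conf" (0 to 1); they miss things now and then, are a little off and sometimes report something else, mostly with a low value. They report only what shows in the picture. A call takes as long as a camera call. They do not tell look-alikes from the thing itself.
- optics.silhouettes(camera, name): "mask" (384x512 bool, what is visible of it) and "at" ([column, row] in pixels, amid what is visible of it).
- optics.place_of(camera, name): "at" ([column, row] in pixels: a listed point, or the origin of a listed thing).
The state is a dict: "time_s": time; "qpos": joint angles; "qvel": joint speeds; "effort": joint torques, N m; "ee_pos": TCP position; "ee_rot": TCP orientation; "force": force on the tool from outside, world axes, zero at the start; "torque": the same for the moment, N m; "gripper_width": finger opening in mm; "gripper_force": force on a finger pad.
Only numpy, scipy, OpenCV 4.12 (cv2) and the standard library are available. Lean on these libraries where they do the work, as an engineer would, in place of code of your own. Each camera call takes 0.05 s, during which the arm holds its last target. There are 200 camera calls.

## Task

Press the release key of the tin dispenser fully down with one fingertip, with the other finger standing in the outlet, so that the flat tin that springs out is trapped by that other finger before it slides off the steel lip. Only touch the tin, never lift, tip or carry it, and leave the salt shaker, the bean tin and the spice jar alone. Finish while still holding: the tin popped out past the catch, standing flat on the lip, pressing against the finger, and everything still.

Things in the scene. Friction and masses are not known exactly. Their poses are not given: they have to be found in the camera images.
- dispenser: low tin dispenser, white, steel-lined lane 90 mm wide, fixed. Origin: on the worktop, under the centre of the tin's place. Its -x is the way out (roughly towards the robot), z up; the key is on its +y side. Side walls (5 mm thick, at y = +-47.5 mm, top 52 mm up) stand only from x = -35 to +145 mm; the lip before them is open above and in front
- tin: flat tin with a printed label, 87 mm across, 40 mm high, about 0.23 kg, loose. Origin: centre of its underside, at the start on the lane floor over the dispenser's origin (top 52 mm above the worktop), z up. Once the catch has sunk, the spring follower behind it pushes it out: with nothing standing in the outlet it is off the lip within about half a second
- release_key (a joint): how far the release key is down, m: 0 up, 0.010 fully down (at its stop). It goes straight down, takes about 3 to 7 N and stays where it is left (no return spring). The catch, a steel tab 6.5 mm high across the lane at dispenser x = -49 to -45 mm, sinks with it and frees the tin after about 6 mm
- key_top (a point): centre of the key's top: ribbed steel pad, 50 mm (dispenser x) by 26 mm (y), in a white frame beside the lip, at dispenser x = -80, y = +66 mm, so 66 mm sideways of the lane's centre line. Its top is 34 mm above the worktop when up, 24 mm when down; the frame's top is at 21 mm. A second fingertip at that height over the lane is clear of the lip and well below the tin's top
- lip_edge (a point): middle of the open front edge of the lane floor, 12 mm above the worktop, at dispenser x = -70 mm, y = 0; axes as the dispenser's. The lane floor is level
- follower (a joint): how far the spring follower (a steel plate behind the tin) has moved out, m: 0 at the start, 0.095 at full travel. It pushes with about 5 N at the start and 3 N at full travel
- salt: bystander: salt shaker, 44 mm across, 90 mm high, loose; origin at the centre of its underside
- beans: bystander: tin of beans, 76 mm across, 58 mm high, loose, at the left of the dispenser; origin at the centre of its underside
- jar: bystander: spice jar, 42 mm across, 106 mm high, loose; origin at the centre of its underside
There are look-alikes about, which are no part of the job. What is meant by the tin is not blue, purple or yellow, and is the smaller of those in its own colour.

How it is judged:
By the outcome, as a careful person would: the job done as asked, in the order asked, and still so for the second after the job is handed in, while the arm keeps its last pose, push and grip.
It also fails if it takes over 32 s, if anything falls off the work surface, if the arm or the gripper's body presses on something with over 40 N, if the wrist force passes 120 N, or if a joint passes its speed limit or range.

## Working session

There is one attempt and no reset: what is moved stays moved. The work goes in short steps, Python scripts to look and compute and a tool call to move; the robot and the scene stay as the last step left them, time stands still between calls to the robot, and variables do not carry over. Pictures are saved under pics/ and viewed, at most 10 in all, crops included, and the job is handed in when it is done.

Besides the shell and the picture viewer there is one more tool, called after "Call:" as name(argument=value, ...) on one line, values as JSON. send_rows: Moves the arm, as the interface text tells. Its arguments: {"type":"object","properties":{"targets":{"type":"array"},"grip_force":{"type":"number"}},"required":["targets"]}

```bash
mkdir -p pics
cat > h.py <<'E'
import numpy as np, cv2
from workcell import env, optics
def world(cam,px,depth=None,z=None):
    c=optics.camera_info(cam);K=np.array(c["camera_matrix"]);R=np.array(c["R"]);t=np.array(c["t"])
    r=np.linalg.inv(K)@np.array([px[0],px[1],1.0])
    if z is None: return R.T@(r*depth-t)
    o=-R.T@t; d=R.T@r
    return o+d*(z-o[2])/d[2]
E
python3 - <<'E'
from h import *
s=env.state();print(s)
ims=[]
for c in("scene","top"):
    p,d=optics.grab_frame(c);cv2.imwrite(f"pics/{c}0.png",p[:,:,::-1]);np.save(f"pics/{c}d.npy",d)
    for n in("tin","dispenser","key_top","lip_edge","release_key","salt","beans","jar"):
        for o in optics.place_of(c,n):
            u,v=o["at"];dd=d[int(min(max(v,0),383)),int(min(max(u,0),511))]
            print(c,n,round(o["conf"],2),np.round(o["at"],0),dd,np.round(world(c,o["at"],dd)) )
E
```

```text
{'time_s': 0.0, 'qpos': array([ 6.72669095e+01,  1.83512369e+01,  8.97056892e+01, -1.44170930e-03,
        7.20415280e+01, -1.14477279e+00]), 'qvel': array([ 0.02261267,  0.00580623,  0.02101889, -0.02878662,  0.00308163,
       -0.07277359]), 'effort': array([-2.08391881e-03, -4.12464809e+01, -2.31966877e+01,  7.26274517e-02,
        4.57011780e-02, -1.41608311e-04]), 'ee_pos': array([211.34912466, 534.16392713, 180.12921627]), 'ee_rot': array([-1.79901538e+02, -5.96556523e-04,  1.58412127e+02]), 'force': array([-0.08098317,  0.42685133, -0.30128249]), 'torque': array([ 0.01234172, -0.03483869,  0.01322833]), 'gripper_force': 0.0, 'gripper_width': 91.33627627390089}
scene tin 0.9 [186. 240.] 1083.9816 [354.  32.  35.]
scene tin 0.87 [230. 258.] 1048.248 [436. -64.  43.]
scene tin 0.79 [249. 316.] 969.144 [ 423. -213.   46.]
scene tin 0.59 [167. 193.] 1158.9248 [354. 185.  35.]
scene dispenser 0.79 [246. 196.] 1140.6473 [546.  82.  48.]
scene dispenser 0.6 [221. 213.] 1165.112 [472.  85.   1.]
scene key_top 0.5 [210. 190.] 1166.5737 [463. 148.  34.]
scene lip_edge 0.8 [220. 209.] 1172.656 [474.  98.   0.]Traceback (most recent call last):
  File "<stdin>", line 7, in <module>
ValueError: it knows: beans, dispenser, jar, key_top, lip_edge, salt, tin
```

View pics/scene0.png

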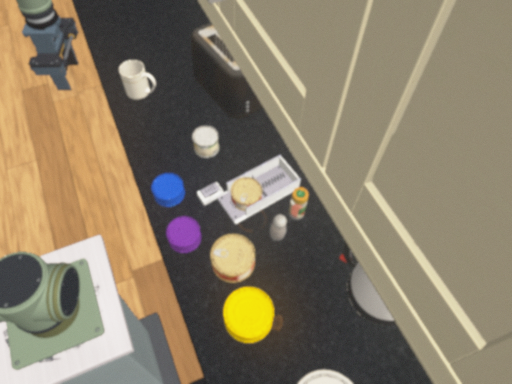

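The scene view shows the dispenser centred near (258,190), with the cream tin in it at (246,192) and the key at (210,192). The beans are at (205,142), the jar at (299,203) and the salt at (278,228). A cabinet overhangs the far side.

Run:
```python
from h import *
for c in("top",):
    p,d=optics.grab_frame(c);cv2.imwrite(f"pics/{c}0.png",p[:,:,::-1]);np.save(f"pics/{c}d.npy",d)
    for n in("tin","dispenser","key_top","lip_edge","salt","beans","jar"):
        for o in optics.place_of(c,n):
            u,v=o["at"];dd=d[int(min(max(v,0),383)),int(min(max(u,0),511))]
            print(c,n,round(o["conf"],2),np.round(o["at"],1),dd,np.round(world(c,o["at"],dd)) )
p,d=optics.grab_frame("scene")
for n in("salt","beans","jar"):
        for o in optics.place_of("scene",n):
            u,v=o["at"];print(n,round(o["conf"],2),o["at"],np.round(world("scene",o["at"],z=0)))
for px in((300,100),(330,200),(340,150)):print(np.round(world("scene",px,d[px[1],px[0]])))
```

```text
top tin 0.72 [252.9 186. ] 1154.3566 [546. 110.  45.]
top tin 0.72 [374.2 232.4] 1126.4797 [ 425. -191.   49.]
top tin 0.68 [314.1 226.5] 1133.1268 [441. -43.  45.]
top tin 0.61 [277.1 265.7] 1126.8038 [346.  51.  31.]
top tin 0.58 [217.1 261. ] 1126.2222 [359. 200.  34.]
top dispenser 0.56 [256.3 187.8] 1152.5507 [541. 101.  46.]
top key_top 0.47 [234.8 220.7] 1146.9911 [459. 156.  34.]
top lip_edge 0.6 [260.  213.1] 1184.2657 [482.  92.   1.]
top salt 0.8 [305.4 177.4] 1151.3286 [566. -24.  53.]
top beans 0.93 [172.8 204.4] 1134.7872 [500. 311.  54.]
top jar 0.82 [291.7 148.4] 1147.3597 [637.  10.  72.]
salt 0.59 [275.7, 235.4] [580. -35.   0.]
beans 0.96 [204.3, 144.2] [513. 330.   0.]
beans 0.48 [246.8, 196.4] [558. 107.   0.]
jar 0.69 [296.9, 210.8] [667.   9.   0.]
[550. -92. 577.]
[ 546. -217.  490.]
[ 550. -201.  591.]
```

View pics/top0.png

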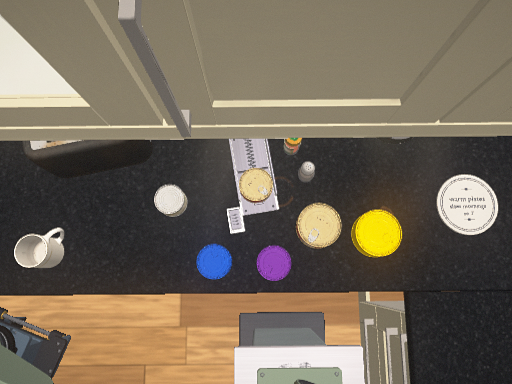

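The top view shows the dispenser with its tin at (256,184), the key pad at (236,220) and the lip's front edge near (262,212). The larger cream tin at (318,226) is a look-alike. Next I fit the pose from the depth.

Run:
```python
from h import *
c=optics.camera_info("top");K=np.array(c["camera_matrix"]);R=np.array(c["R"]);t=np.array(c["t"])
d=np.load("pics/topd.npy");v,u=np.mgrid[0:384,0:512]
P=((np.linalg.inv(K)@np.stack([u.ravel(),v.ravel(),np.ones(u.size)]))*d.ravel()-t[:,None])
P=(R.T@P).T
ok=(d.ravel()>0)
def sel(x0,x1,y0,y1,z0,z1):
    return P[ok&(P[:,0]>x0)&(P[:,0]<x1)&(P[:,1]>y0)&(P[:,1]<y1)&(P[:,2]>z0)&(P[:,2]<z1)]
k=sel(420,510,120,190,15,45)
hi=k[k[:,2]>25]; print("key/frame n",len(k),"z pct",np.percentile(k[:,2],[5,25,50,75,95]).round(1))
for q in(k,hi):
    r=cv2.minAreaRect(q[:,:2].astype(np.float32));print("rect",np.round(r[0],1),np.round(r[1],1),round(r[2],1), q.mean(0).round(1))
g=sel(440,680,40,170,5,60)
H=np.histogram(g[:,2],bins=np.arange(5,61,3));print(list(zip(H[1].astype(int),H[0])))
p=cv2.imread("pics/top0.png");hsv=cv2.cvtColor(p,cv2.COLOR_BGR2HSV)
m=cv2.inRange(hsv,(12,60,120),(30,255,255)).ravel()>0
T=P[ok&m&(abs(P[:,0]-546)<70)&(abs(P[:,1]-105)<60)&(P[:,2]>40)]
(cx,cy),r=cv2.minEnclosingCircle(T[:,:2].astype(np.float32));print("tin",cx,cy,r,T.mean(0),len(T))
# optimisation: model silhouette of whole dispenser (plan): pts z>5 vs. tin colour
M=sel(440,680,40,170,44,60)
np.save("pics/P.npy",P)
big=cv2.resize(p[130:250,200:330],None,fx=6,fy=4.6*6/4.6,interpolation=cv2.INTER_CUBIC)[:600]
cv2.imwrite("pics/crop.png",cv2.resize(p[135:245,205:325],(654,600),interpolation=cv2.INTER_CUBIC))
```

```text
key/frame n 334 z pct [17.1 21.  32.  34.6 37.1]
rect [468.9 148. ] [73.  55.9] 9.3 [463.7 155.5  28.5]
rect [463.  156.1] [49.5 25.9] 9.5 [462.5 156.   34.1]
[(np.int64(5), np.int64(101)), (np.int64(8), np.int64(443)), (np.int64(11), np.int64(682)), (np.int64(14), np.int64(279)), (np.int64(17), np.int64(50)), (np.int64(20), np.int64(43)), (np.int64(23), np.int64(56)), (np.int64(26), np.int64(60)), (np.int64(29), np.int64(63)), (np.int64(32), np.int64(114)), (np.int64(35), np.int64(81)), (np.int64(38), np.int64(37)), (np.int64(41), np.int64(43)), (np.int64(44), np.int64(172)), (np.int64(47), np.int64(483)), (np.int64(50), np.int64(360)), (np.int64(53), np.int64(85)), (np.int64(56), np.int64(4))]
tin 553.2803344726562 104.95310974121094 60.12841033935547 [554.60695344 103.86349332 553.35876519] 3480
```

View pics/crop.png

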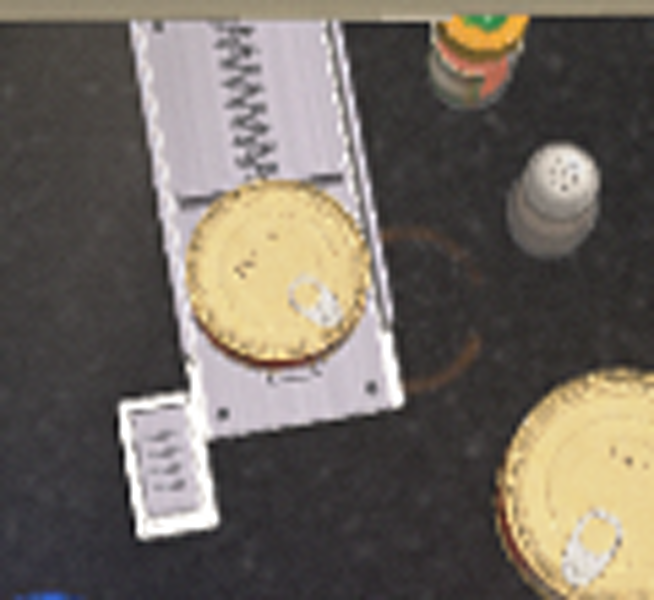

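Call:
send_rows(targets=[[[0,0,0.029,0.105,-0.17,0,-0.15],[0,0,0.029,0.105,-0.17,0,-0.15],[0,0,0.029,0.105,-0.17,0,-0.15],[0,0,0.029,0.105,-0.17,0,-0.15],[0,0,0.029,0.105,-0.17,0,-0.15],[0,0,0.029,0.105,-0.17,0,-0.15],[0,0,0.029,0.105,-0.17,0,-0.15],[0,0,0.029,0.105,-0.17,0,-0.15],[0,0,0.029,0.105,-0.17,0,-0.15],[0,0,0.029,0.105,-0.17,0,-0.15],[0,0,0.029,0.105,-0.17,0,-0.15],[0,0,0.029,0.105,-0.17,0,-0.15]]])

```text
time_s: 2.05
ee_pos: [464.3, 125.2, 181.2]
ee_rot: [180.0, 0.0, -170.2]
force: [1.6, 0.4, 0.1]
gripper_width: 52.5
gripper_force: 0.0
```

Run:
```python
from h import *
print("tin top centre",world("top",(256.2,185.1),z=52))
o=np.array([552.8,104.1]);a=np.radians(9.5);R=np.array([[np.cos(a),-np.sin(a)],[np.sin(a),np.cos(a)]])
# predicted vs seen lip corners (crop px): left(205,438) right(403,405)
for px,l in(((205,438),(-70,47)),((403,405),(-70,-50))):
    print(world("top",(205+px[0]/5.45,135+px[1]/5.45),z=12)[:2].round(1),(o+R@l).round(1))
s=env.state();print(s["time_s"],s["ee_pos"],s["ee_rot"],s["gripper_width"],s["force"])
e=o+R@[-80,33];print("need",e-s["ee_pos"][:2])
```

```text
tin top centre [547.10300304 101.08588981  52.        ]
[475.6 137.1] [476.  138.9]
[490.4  42.8] [492.   43.2]
2.05 [464.29113962 125.17823042 181.22939769] [ 1.79985927e+02  3.86372528e-02 -1.70168594e+02] 52.53367342596431 [1.5908446  0.39852505 0.0516276 ]
need [ 4.15944127 -1.73461404]
```

Call:
send_rows(targets=[[[0,0,0,0.009,-0.006,-0.15,-0.15],[0,0,0,0.009,-0.006,-0.15,-0.15],[0,0,0,0,0,-0.15,-0.15],[0,0,0,0,0,-0.15,-0.15],[0,0,0,0,0,-0.05,-0.15],[0,0,0,0,0,0,-0.15]]])

```text
time_s: 2.65
ee_pos: [466.3, 124.1, 50.0]
ee_rot: [-180.0, -0.2, -170.3]
force: [0.7, -0.4, 0.3]
gripper_width: 52.1
gripper_force: 0.0
```

Run:
```python
from h import *
s=env.state();print(s["ee_pos"],s["ee_rot"],s["force"])
a,_=optics.grab_frame("scene");b,_=optics.grab_frame("top")
f=lambda x:cv2.resize(x,(400,400),interpolation=cv2.INTER_CUBIC)
cv2.imwrite("pics/c2.png",np.hstack([f(a[140:260,180:300]),f(b[135:255,200:320])])[:,:,::-1])
```

```text
[466.30598214 124.08591995  50.03542666] [-1.79994866e+02 -1.67002898e-01 -1.70270576e+02] [ 0.68828433 -0.40827837  0.30304497]
```

View pics/c2.png

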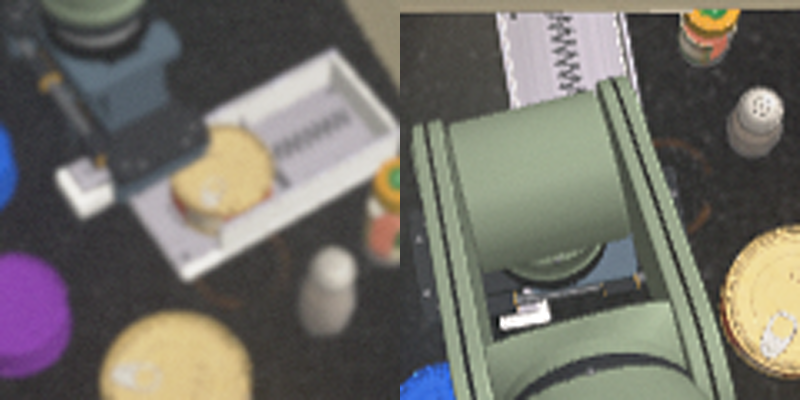

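The left panel shows the gripper body over the lip and key, with the bystanders clear. In the right panel the arm hides the fingers. The pose still agrees with the fit, so I press now, in small steps.

Call:
send_rows(targets=[[[0,0,0,0,0,-0.04,-0.15],[0,0,0,0,0,-0.03,-0.15],[0,0,0,0,0,-0.01,-0.15],[0,0,0,0,0,-0.01,-0.15],[0,0,0,0,0,0,-0.15]]])

```text
time_s: 3.25
ee_pos: [467.1, 124.3, 32.8]
ee_rot: [180.0, -0.0, -170.3]
force: [0.0, 1.3, -0.1]
gripper_width: 52.1
gripper_force: 0.0
```

Call:
send_rows(targets=[[[0,0,0,0,0,-0.01,-0.15],[0,0,0,0,0,-0.01,-0.15],[0,0,0,0,0,0,-0.15]]])

```text
time_s: 3.55
ee_pos: [467.0, 124.2, 28.7]
ee_rot: [180.0, -0.0, -170.3]
force: [-0.5, -0.5, 0.6]
gripper_width: 52.8
gripper_force: 0.0
```

Call:
send_rows(targets=[[[0,0,0,0,0,-0.01,-0.15],[0,0,0,0,0,0,-0.15]]])

```text
time_s: 3.75
ee_pos: [467.0, 124.3, 26.8]
ee_rot: [180.0, -0.0, -170.3]
force: [0.4, 0.2, 0.2]
gripper_width: 52.5
gripper_force: 0.0
```

Run:
```python
from h import *
a,d=optics.grab_frame("scene")
s=env.state();print(s["ee_pos"],s["force"],s["torque"])
cv2.imwrite("pics/c3.png",cv2.resize(a[165:230,185:285],(800,520),interpolation=cv2.INTER_CUBIC)[:,:,::-1])
```

```text
[467.07657447 124.25738095  26.87175382] [-0.2527924  -0.14293964 -0.46315675] [ 0.08037653 -0.04200249 -0.04721876]
```

View pics/c3.png

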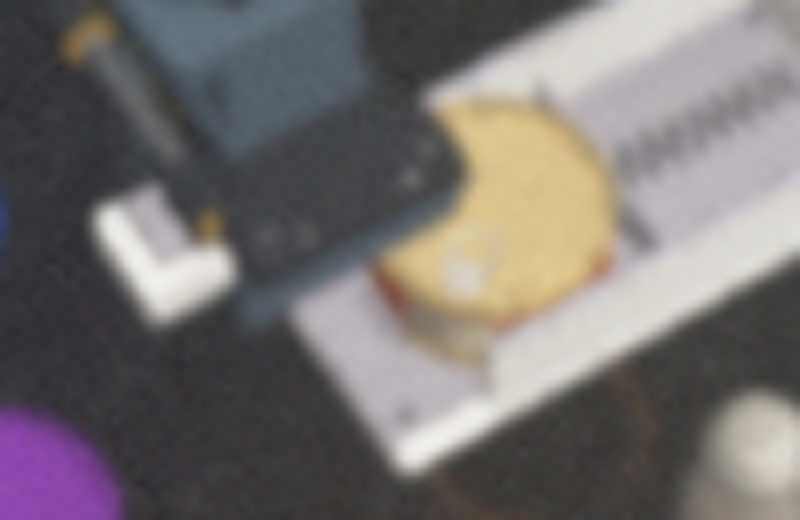

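The tin has not moved and there is no contact force. The tips probably sit above the TCP when the gripper is open, so I keep going down.

Call:
send_rows(targets=[[[0,0,0,0,0,-0.01,-0.15],[0,0,0,0,0,0,-0.15]]])

```text
time_s: 4.0
ee_pos: [467.0, 124.3, 24.8]
ee_rot: [180.0, -0.0, -170.3]
force: [-0.5, -0.1, 0.8]
gripper_width: 52.4
gripper_force: 0.0
```

Call:
send_rows(targets=[[[0,0,0,0,0,-0.01,-0.15],[0,0,0,0,0,0,-0.15]]])

```text
time_s: 4.2
ee_pos: [467.0, 124.2, 22.7]
ee_rot: [180.0, -0.0, -170.3]
force: [0.3, 0.4, -0.4]
gripper_width: 52.5
gripper_force: 0.0
```

Run:
```python
from h import *
d0=np.load("pics/scened.npy") 
a,d=optics.grab_frame("scene")
for px in((202,190),(203,191),(204,192),(204,191),(205,193)):
    print(px,world("scene",px,d0[px[1],px[0]]).round(1),world("scene",px,d[px[1],px[0]]).round(1))
# points in the fingers' zone, dispenser frame
o=np.array([552.4,103.5]);t=np.radians(9.5);R=np.array([[np.cos(t),-np.sin(t)],[np.sin(t),np.cos(t)]])
for name in("scene","top"):
    if name=="top": a,d=optics.grab_frame("top")
    vs,us=np.mgrid[150:250,180:320]
    for u,v in zip(us.ravel(),vs.ravel()):
        if d[v,u]<=0: continue
        w=world(name,(u,v),d[v,u]);q=R.T@(w[:2]-o)
        if -125<q[0]<-45 and -30<q[1]<100 and 26<w[2]<105: print(name,u,v,q.round(0),w[2].round(0),a[v,u])
```

```text
(202, 190) [444.3 156.9  33.1] [444.1 155.9  34.8]
(203, 191) [445.7 152.9  32.8] [445.5 152.   34.4]
(204, 192) [446.7 147.   35.7] [447.  148.2  33.7]
(204, 191) [448.1 151.2  33.8] [448.1 151.   34.2]
(205, 193) [448.5 144.5  33. ] [447.9 142.1  37.1]Traceback (most recent call last):
  File "<stdin>", line 13, in <module>
  File "h.py", line 4, in world
    c=optics.camera_info(cam);K=np.array(c["camera_matrix"]);R=np.array(c["R"]);t=np.array(c["t"])
ValueError: time passes only in moves, steps and waits
```

Run:
```python
from h import *
o=np.array([552.4,103.5]);t=np.radians(9.5);R2=np.array([[np.cos(t),-np.sin(t)],[np.sin(t),np.cos(t)]])
for name in("scene","top"):
    a,d=optics.grab_frame(name)
    c=optics.camera_info(name);K=np.array(c["camera_matrix"]);R=np.array(c["R"]);tt=np.array(c["t"])
    v,u=np.mgrid[0:384,0:512];P=(np.linalg.inv(K)@np.stack([u.ravel(),v.ravel(),np.ones(u.size)]))*d.ravel()-tt[:,None]
    P=(R.T@P).T;q=(P[:,:2]-o)@R2;rgb=a.reshape(-1,3).astype(int)
    dark=rgb.max(1)<140
    m=(d.ravel()>0)&dark&(abs(q[:,0]+82)<50)&(abs(q[:,1]-34)<75)&(P[:,2]>26)&(P[:,2]<110)
    i=np.where(m)[0];print(name,len(i))
    for k in i[np.argsort(P[i,2])][:45]: print(u.ravel()[k],v.ravel()[k],q[k].round(0),P[k,2].round(0),rgb[k])
```

```text
scene 61
239 205 [-36. -22.] 26.0 [131 123 108]
233 201 [-43.  -3.] 27.0 [126  84  75]
239 206 [-38. -25.] 28.0 [133 122 109]
237 205 [-41. -20.] 28.0 [128 115 102]
238 205 [-38. -21.] 28.0 [127 116 105]
234 202 [-43.  -8.] 29.0 [128  85  76]
236 204 [-42. -17.] 31.0 [127 109  97]
203 188 [-92.  76.] 31.0 [114 113 117]
234 201 [-42.  -6.] 31.0 [132  87  72]
240 205 [-35. -26.] 32.0 [139 128 110]
232 198 [-42.   4.] 32.0 [118  98  93]
207 193 [-91.  55.] 32.0 [119 115 120]
237 204 [-40. -19.] 33.0 [127 111  99]
235 202 [-42. -11.] 33.0 [131  95  78]
236 203 [-41. -16.] 33.0 [129 107  94]
206 192 [-92.  59.] 34.0 [131 127 132]
233 200 [-43.  -4.] 35.0 [130  86  71]
201 189 [-99.  74.] 35.0 [126 123 128]
238 204 [-39. -22.] 35.0 [130 117 104]
205 190 [-92.  64.] 36.0 [120 118 122]
204 189 [-92.  69.] 36.0 [139 135 139]
204 188 [-91.  72.] 36.0 [109 106 112]
237 203 [-40. -19.] 37.0 [136 118  99]
233 199 [-43.  -3.] 37.0 [136 102  77]
239 204 [-37. -25.] 38.0 [138 123 103]
236 202 [-42. -16.] 40.0 [138 113  90]
233 198 [-43.  -3.] 44.0 [137 116  95]
233 197 [-44.  -6.] 54.0 [129 120 106]
203 187 [-96.  64.] 55.0 [78 79 84]
202 185 [-97.  67.] 62.0 [68 70 75]
204 187 [-96.  59.] 62.0 [77 77 82]
203 186 [-96.  62.] 63.0 [64 68 71]
204 186 [-94.  61.] 64.0 [64 67 70]
209 183 [-79.  61.] 65.0 [54 56 59]
203 185 [-95.  64.] 65.0 [68 71 77]
208 183 [-81.  61.] 67.0 [62 62 65]
214 201 [-97.   4.] 68.0 [80 80 84]
204 185 [-94.  60.] 70.0 [75 76 81]
202 184 [-97.  65.] 71.0 [67 70 76]
208 182 [-82.  60.] 74.0 [57 56 58]
204 184 [-94.  60.] 74.0 [82 84 86]
214 200 [-97.   3.] 74.0 [102 103 104]
202 183 [-97.  65.] 75.0 [70 73 78]
203 183 [-95.  63.] 75.0 [79 83 85]
203 184 [-96.  61.] 75.0 [69 74 78]
top 5
236 228 [-102.   67.] 33.0 [135 128 127]
237 224 [-92.  63.] 33.0 [109 106 110]
239 223 [-91.  58.] 34.0 [114 111 116]
236 224 [-97.  65.] 77.0 [66 66 64]
235 224 [-98.  66.] 92.0 [130 106  61]
```

The depth shows the finger over the key at about y 59–67 mm, and the pad is still up. I keep going down.

Call:
send_rows(targets=[[[0,0,0,0,0,-0.01,-0.15],[0,0,0,0,0,0,-0.15]]])

```text
time_s: 4.55
ee_pos: [467.0, 124.2, 20.8]
ee_rot: [180.0, -0.0, -170.3]
force: [0.5, -0.0, 0.3]
gripper_width: 52.5
gripper_force: 0.0
```

Call:
send_rows(targets=[[[0,0,0,0,0,-0.01,-0.15],[0,0,0,0,0,0,-0.15]]])

```text
time_s: 4.75
ee_pos: [467.0, 124.2, 18.7]
ee_rot: [180.0, -0.0, -170.3]
force: [0.9, 0.6, 0.4]
gripper_width: 52.4
gripper_force: 0.0
```

```bash
cat > look.py <<'E'
from h import *
import sys
o=np.array([552.4,103.5]);t=np.radians(9.5);R2=np.array([[np.cos(t),-np.sin(t)],[np.sin(t),np.cos(t)]])
a,d=optics.grab_frame("scene");c=optics.camera_info("scene");K=np.array(c["camera_matrix"]);R=np.array(c["R"]);tt=np.array(c["t"])
v,u=np.mgrid[0:384,0:512];P=(np.linalg.inv(K)@np.stack([u.ravel(),v.ravel(),np.ones(u.size)]))*d.ravel()-tt[:,None]
P=(R.T@P).T;q=(P[:,:2]-o)@R2;s=a.reshape(-1,3).astype(int)
k=(abs(q[:,0]+98)<7)&(abs(q[:,1]-66)<12)&(P[:,2]>15)&(P[:,2]<45);print("pad z",np.sort(P[k,2]).round(0))
m=(s[:,0]-s[:,2]>50)&(P[:,2]>42)&(P[:,2]<62)&(abs(q[:,0]+30)<70)&(abs(q[:,1])<50)
print("tin top n",m.sum(),"x range",np.percentile(q[m,0],[1,99]).round(1))
f=(s.max(1)<90)&(q[:,0]<-70)&(q[:,0]>-110)&(q[:,1]>50)&(q[:,1]<85)&(P[:,2]>20)&(P[:,2]<80);print("finger lowest z",np.sort(P[f,2])[:6].round(0))
st=env.state();print(st["ee_pos"].round(1),st["force"].round(1),st["gripper_width"])
cv2.imwrite(sys.argv[1],cv2.resize(a[165:230,185:285],(800,520),interpolation=cv2.INTER_CUBIC)[:,:,::-1])
E
python3 look.py pics/c4.png
```

```text
pad z [16. 18. 21. 28. 29. 30. 30. 31. 31. 32. 32. 32. 32. 33. 33. 33. 33. 33.
 34. 34. 34. 34. 35. 35. 36. 36. 37. 37. 38. 38. 38.]
tin top n 452 x range [-39.9  37.7]
finger lowest z [54. 57. 60. 61. 61. 62.]
[467.  124.3  18.8] [-0.1  0.5 -0.3] 52.32488032920022
```

View pics/c4.png

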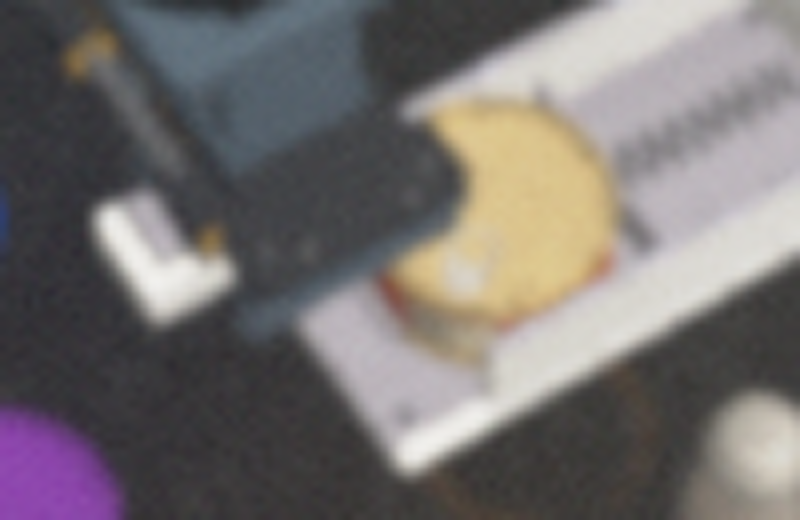

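The tin is still seated at crop (520,200) and the pad still reads about 34 mm. I continue down with contact checks.

Call:
send_rows(targets=[[[0,0,0,0,0,-0.01,-0.15],[0,0,0,0,0,0,-0.15]]])

```text
time_s: 5.0
ee_pos: [467.0, 124.2, 16.7]
ee_rot: [180.0, -0.0, -170.3]
force: [-0.3, -0.2, 0.1]
gripper_width: 52.7
gripper_force: 0.0
```

Call:
send_rows(targets=[[[0,0,0,0,0,-0.01,-0.15],[0,0,0,0,0,0,-0.15]]])

```text
time_s: 5.2
ee_pos: [467.0, 124.2, 14.7]
ee_rot: [180.0, -0.0, -170.3]
force: [0.6, 0.9, 0.4]
gripper_width: 52.6
gripper_force: 0.0
```

Call:
send_rows(targets=[[[0,0,0,0,0,-0.01,-0.15],[0,0,0,0,0,0,-0.15]]])

```text
time_s: 5.4
ee_pos: [467.0, 124.3, 12.7]
ee_rot: [180.0, -0.0, -170.3]
force: [-0.3, 0.9, 0.4]
gripper_width: 52.1
gripper_force: 0.0
```

Call:
send_rows(targets=[[[0,0,0,0,0,-0.01,-0.15],[0,0,0,0,0,0,-0.15]]])

```text
time_s: 5.6
ee_pos: [467.0, 124.2, 10.7]
ee_rot: [180.0, -0.0, -170.3]
force: [-0.3, -0.1, -0.5]
gripper_width: 52.3
gripper_force: 0.0
```

```bash
python3 look.py pics/c5.png
```

```text
pad z [17. 28. 28. 29. 30. 30. 31. 31. 32. 32. 32. 32. 32. 33. 33. 33. 34. 34.
 35. 35. 35. 35. 35. 35. 36. 42. 45.]
tin top n 449 x range [-39.4  37.9]
finger lowest z [52. 52. 54. 54. 57. 57.]
[467.1 124.3  10.8] [-0.7 -0.  -0. ] 52.317011924855684
```

View pics/c5.png

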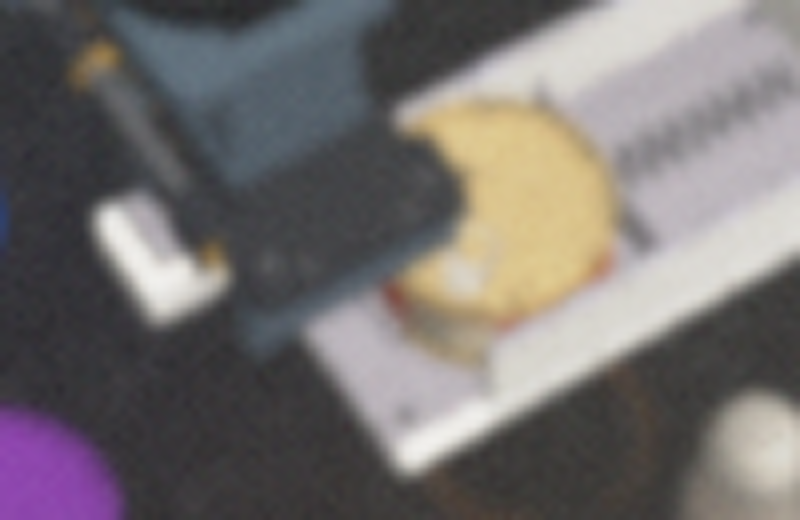

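```bash
cat >> look.py <<'E'
if len(sys.argv)>2:
    print("cam",(-R.T@tt).round(0))
    for (uu,vv) in [(c_,r_) for c_ in (202,205,208,211,214,217) for r_ in range(180,212,3)]:
        k=vv*512+uu; print(uu,vv,q[k].round(0),P[k,2].round(0),s[k])
E
python3 look.py pics/c6.png 1
```

```text
pad z [16. 18. 19. 23. 28. 29. 29. 31. 31. 31. 31. 32. 32. 32. 32. 33. 33. 33.
 33. 34. 34. 34. 35. 35. 35. 36. 36. 37. 37. 44.]
tin top n 450 x range [-39.  38.]
finger lowest z [53. 54. 54. 55. 55. 55.]
[467.1 124.3  10.9] [-0.9 -0.4  0.3] 52.27509788235289
cam [ 303. -457. 1025.]
202 180 [-108.   35.] 137.0 [96 97 99]
202 183 [-113.   26.] 139.0 [87 88 91]
202 186 [-82. 103.] -2.0 [65 68 75]
202 189 [-97.  72.] 36.0 [129 127 133]
202 192 [-102.   63.] 37.0 [178 171 176]
202 195 [-100.   71.] 8.0 [222 219 215]
202 198 [-109.   53.] 25.0 [237 235 231]
202 201 [-109.   54.] 7.0 [185 182 177]
202 204 [-113.   50.] 0.0 [91 90 90]
202 207 [-117.   43.] -2.0 [58 56 59]
202 210 [-123.   32.] 2.0 [57 56 58]
205 180 [-90.  58.] 93.0 [59 60 60]
205 183 [-107.   22.] 140.0 [92 91 94]
205 186 [-111.   15.] 139.0 [94 95 98]
205 189 [-117.    3.] 145.0 [74 73 77]
205 192 [-94.  61.] 33.0 [136 130 135]
205 195 [-99.  52.] 33.0 [175 172 177]
205 198 [-99.  54.] 15.0 [225 222 219]
205 201 [-104.   46.] 14.0 [234 232 229]
205 204 [-105.   46.] -1.0 [174 171 166]
205 207 [-111.   37.] 0.0 [64 64 65]

[... 1022 characters left out ...]
 164.0 [63 66 71]
214 192 [-103.  -15.] 144.0 [64 65 67]
214 195 [-112.  -33.] 163.0 [68 68 70]
214 198 [-117.  -41.] 164.0 [75 76 75]
214 201 [-96.   5.] 65.0 [66 66 68]
214 204 [-85.  31.] 2.0 [59 62 67]
214 207 [-89.  25.] -3.0 [59 58 61]
214 210 [-95.  14.] 2.0 [56 54 57]
217 180 [-92. -16.] 189.0 [ 82  94 103]
217 183 [-94. -18.] 181.0 [ 86  98 108]
217 186 [-95. -19.] 169.0 [78 86 94]
217 189 [-99. -26.] 168.0 [66 66 70]
217 192 [-103.  -33.] 167.0 [66 65 71]
217 195 [-107.  -38.] 165.0 [67 67 71]
217 198 [-112.  -46.] 167.0 [78 79 83]
217 201 [-115.  -51.] 163.0 [63 65 67]
217 204 [-116.  -53.] 152.0 [71 79 87]
217 207 [-114.  -46.] 126.0 [80 86 94]
217 210 [-87.  11.] -1.0 [60 61 64]
```

The depth shows the gripper body's underside at about 126 mm, which puts the tips near 47 mm. So the reported z reads about 36 mm low, while x and y match. I continue down, guided by contact.

Call:
send_rows(targets=[[[0,0,0,0,0,-0.02,-0.15],[0,0,0,0,0,-0.02,-0.15],[0,0,0,0,0,0,-0.15]]])

```text
time_s: 6.0
ee_pos: [466.6, 124.1, 2.3]
ee_rot: [180.0, -0.1, -170.3]
force: [-0.5, 0.3, 0.1]
gripper_width: 52.3
gripper_force: 0.0
```

```bash
python3 look.py pics/c7.png
python3 - <<'E'
from h import *
print(env.grasp_offset)
c=optics.camera_info("scene");K=np.array(c["camera_matrix"]);R=np.array(c["R"]);t=np.array(c["t"])
o=np.array([552.4,103.5]);a=np.radians(9.5);R2=np.array([[np.cos(a),-np.sin(a)],[np.sin(a),np.cos(a)]])
for n,q in(("A",(-98,61)),("B",(-98,-5))):
    for z in(10,20,30,40,50,60):
        w=R@np.r_[o+R2@q,z]+t;p=K@w;print(n,z,(p[:2]/p[2]).round(1))
E
```

```text
pad z [16. 16. 27. 31. 32. 32. 32. 32. 32. 33. 33. 34. 34. 34. 34. 34. 34. 35.
 35. 35. 37. 37. 37. 38. 39. 42. 43.]
tin top n 461 x range [-37.1  37.5]
finger lowest z [38. 42. 45. 49. 49. 52.]
[466.8 124.2   2.6] [ 0.1 -0.1  0.1] 52.22575284754471
18.8
A 10 [204.3 196.8]
A 20 [204. 195.]
A 30 [203.7 193.1]
A 40 [203.5 191.2]
A 50 [203.2 189.2]
A 60 [202.9 187.3]
B 10 [216.4 214.3]
B 20 [216.2 212.5]
B 30 [216.  210.7]
B 40 [215.8 208.8]
B 50 [215.6 207. ]
B 60 [215.4 205.1]
```

View pics/c7.png

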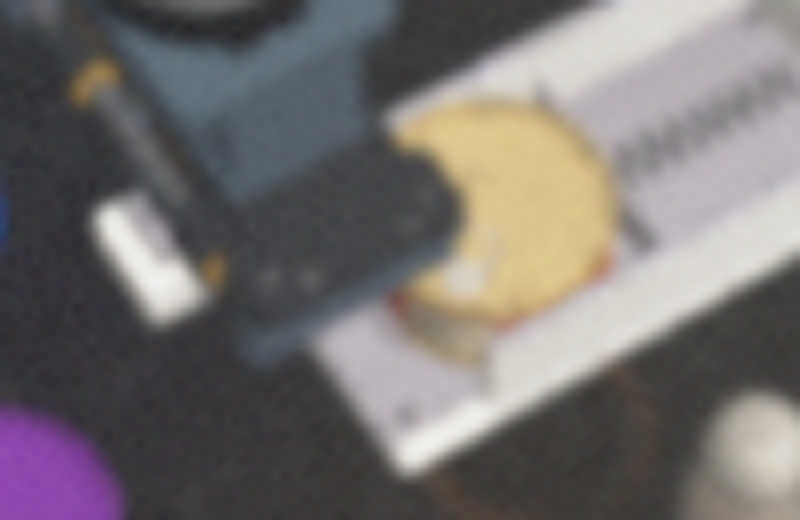

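The tin is seated and the finger's lower end is now only a few mm above the pad, with the lowest finger point at about 38 mm. I continue in 2 mm steps.

Call:
send_rows(targets=[[[0,0,0,0,0,-0.01,-0.15],[0,0,0,0,0,-0.01,-0.15],[0,0,0,0,0,0,-0.15]]])

```text
time_s: 6.35
ee_pos: [467.4, 124.3, -0.8]
ee_rot: [180.0, 0.0, -170.3]
force: [0.5, -0.9, 3.2]
gripper_width: 52.4
gripper_force: 1.2
```

Call:
send_rows(targets=[[[0,0,0,0,0,-0.01,-0.15],[0,0,0,0,0,0,-0.15]]])

```text
time_s: 6.55
ee_pos: [467.4, 124.3, -2.9]
ee_rot: [180.0, 0.0, -170.3]
force: [-0.5, -0.8, 2.0]
gripper_width: 52.2
gripper_force: 1.3
```

Call:
send_rows(targets=[[[0,0,0,0,0,-0.01,-0.15],[0,0,0,0,0,0,-0.15]]])

```text
time_s: 6.75
ee_pos: [467.4, 124.3, -5.2]
ee_rot: [180.0, 0.0, -170.3]
force: [0.8, -0.1, 0.9]
gripper_width: 52.5
gripper_force: 1.4
```

Contact: the key is moving.

Call:
send_rows(targets=[[[0,0,0,0,0,-0.01,-0.15],[0,0,0,0,0,0,-0.15]]])

```text
time_s: 6.95
ee_pos: [466.6, 124.2, -7.4]
ee_rot: [180.0, -0.1, -170.3]
force: [-1.6, -0.2, 1.8]
gripper_width: 52.8
gripper_force: 1.4
```

Call:
send_rows(targets=[[[0,0,0,0,0,-0.01,-0.15],[0,0,0,0,0,0,-0.15]]])

```text
time_s: 7.15
ee_pos: [466.6, 124.2, -8.8]
ee_rot: [180.0, -0.1, -170.3]
force: [-3.1, -0.3, 7.5]
gripper_width: 52.6
gripper_force: 6.3
```

Call:
send_rows(targets=[[[0,0,0,0,0,-0.005,-0.15],[0,0,0,0,0,0,-0.15]]])

```text
time_s: 7.35
ee_pos: [466.6, 124.2, -8.9]
ee_rot: [180.0, -0.1, -170.3]
force: [-5.2, -1.4, 15.7]
gripper_width: 52.7
gripper_force: 10.2
```

The key is at its stop: force rises to 15.7 N with no further travel. The tin is pushing on the finger with about -5 N in x. I settle and check.

Call:
send_rows(targets=[[[0,0,0,0,0,0,-0.15],[0,0,0,0,0,0,-0.15],[0,0,0,0,0,0,-0.15],[0,0,0,0,0,0,-0.15],[0,0,0,0,0,0,-0.15]]])

```text
time_s: 7.85
ee_pos: [466.6, 124.2, -8.9]
ee_rot: [180.0, -0.0, -170.3]
force: [-5.0, -1.7, 16.8]
gripper_width: 52.1
gripper_force: 10.1
```

```bash
python3 look.py pics/c8.png
```

```text
pad z [18. 19. 19. 20. 21. 21. 21. 21. 21. 22. 22. 23. 23. 23. 24. 24. 24. 25.
 25. 26. 26. 26. 27. 32. 32. 33. 34. 39. 43.]
tin top n 346 x range [-51.4  18.5]
finger lowest z [29. 29. 32. 32. 36. 40.]
[466.6 124.2  -8.9] [-6.3 -2.4 15.6] 52.329670785009
```

View pics/c8.png

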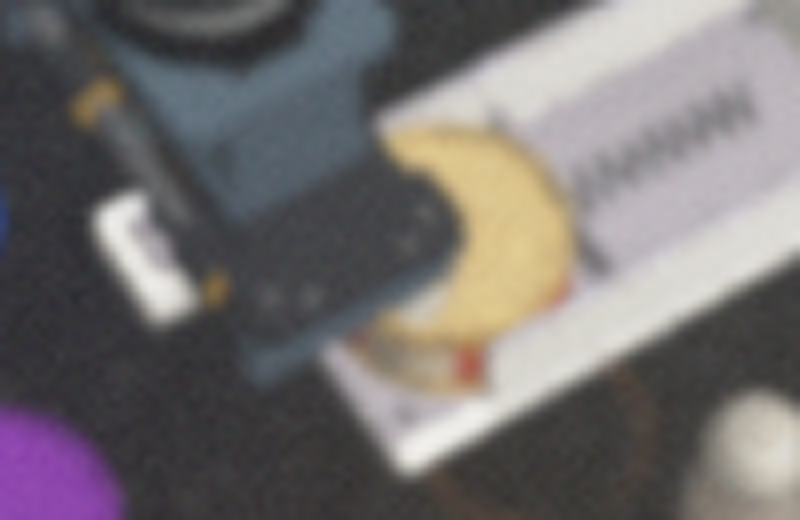

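The tin, now at crop (480,230), has moved out about 20 mm. It stands flat and is held by the finger. The pad reads about 23 mm, so it is fully down, and the pose and forces are steady.

```bash
python3 -c "
from workcell import env
print(env.job_done())"
```

```text
the job is handed in; nothing more can be done
None
```

I've handed the job in. The key was pressed to its stop and the tin had popped out about 20 mm past the catch. It stood flat on the lip, held still against the other finger, and the robot touched none of the bystanders.

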